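Weigh the full keepsake box

ROBOT

A 6-joint arm with a two-finger parallel gripper is mounted at the origin on the work surface. World frame = base frame: x ahead of the robot, y to its left, z up, the work surface at z = 0. Lengths are in mm, angles in rad, forces in N, time in s.
With the tool pointing down it reaches from about 425 to 1125 mm from the base axis. Payload 14.9 kg.
Tool frame: the origin (TCP) lies at the very end of the fingers, on their centre line; the grasp point (between the pads) lies 19 mm behind it (env.tcp_to_grasp is the distance from the TCP to the grasp point, in mm); z points along the fingers, y is the line along which they close (so a half turn about z gives the same grasp; the last joint's range is limited). The gripper opens to 91 mm and grips with 3 to 60 N. Pads are 32 mm wide; open, the fingers measure 118 mm over their backs; the gripper's body (76 mm by 178 mm) begins 60 mm behind the grasp point.
Start: joints at [1.312, 0.379, 1.734, -0, 1.028, -0.033], TCP at [156.727, 682.242, 213.932] pointing down, gripper open.
Joint ranges: [-2.77, 2.77], [-0.74, 2.19], [0, 2.66], [-1.06, 4.2], [0.31, 2.87], [-3.08, 3.08]. Speed limits (rad/s): [1.89, 1.89, 2.39, 3.14, 3.14, 3.14].

INTERFACE

Orientations are given as a rotation vector (axis times angle).
In Python, from plant import env, cams, close_job, spotter gives the robot as it stands.
- The arm moves only by the shell command python3 -m pendant 'ROWS' [FORCE]. ROWS is text: rows parted by semicolons, each of 7 numbers parted by spaces: the shift along the world's x, y, z scaled (see below), then the turn, a rotation vector about the world's x, y, z scaled (see below), then the opening, from -1 (shut) to 1 (fully open). A call has 1 to 5 rows; each row shifts and turns the commanded pose from where the row before left it; what a row does not reach is not made up. The controller multiplies each number of a shift by 0.06 m and each number of a turn by 90 degrees. A row lasts 1/8 s, in which the tool goes at most 62.5 mm and 10.7 degrees, less where a joint would pass 70% of its speed; a pose out of reach is approached as far as the arm can. A call with a number of a shift or a turn outside -1 to 1 is refused whole. A call with a gripper value outside its range is refused whole. The fingers move at their own pace and stop on an object; FORCE is the grip in N (left out, the last holds). Time passes only in rows, so rows that do not move let the fingers close. It gives the time, the measured TCP pose, the force, the opening and the grip force at its end, in the units of the state.
- env.get_obs(): the state, without advancing time (a new reading comes with each control period).
- cams.camera(name): name is "scene" or "side" or "wrist"; returns a dict with "pixels" (420x560x3 uint8, red, green, blue), "camera_matrix" (3x3 intrinsics, pixels), "dist_coeffs" ([k1, k2, p1, p2, k3] as OpenCV has them; the pictures are not rectified), "rvec" (rotation vector, rad) and "tvec" (3), from world to camera coordinates, as OpenCV has them. Camera axes: x right, y down, z forward; pixel columns grow to the right and rows downward; lengths in mm; the calibration is good to about 2 mm. A picture is of the moment at which its call begins. There is no depth.
- close_job(): hands the job in; it is judged then, once.
Trained networks look in the newest picture that a camera, given by its name, has taken for a name from the list of things; names that differ only in an ending like _2 or _b are one class to them, and where a whole thing is asked for, a point or a joint stands for the part that bears it (a point fixed in the world has none). Each returns a list of dicts, best first, with "p" (0 to 1); they miss things now and then, are a little off and sometimes report something else, mostly with a low value. They report only what shows in the picture. A call takes as long as a camera call. They do not tell look-alikes from the thing itself.
- spotter.spot_in(camera, target): "extent" ([centre column, centre row, width, height] in pixels, round what is visible of it).
- spotter.trace(camera, target): "pixels" (420x560 bool, what is visible of it) and "extent" ([centre column, centre row, width, height] in pixels, round what is visible of it).
- spotter.place_of(camera, target): "at" ([column, row] in pixels: a listed point, or the origin of a listed thing).
The state is a dict: "t": time; "qpos": joint angles; "joint_velocities": joint speeds; "joint_efforts": joint torques, N m; "position": TCP position; "tcp_rot": TCP orientation; "force": force on the tool from outside, world axes, zero at the start; "torque": the same for the moment, N m; "finger_gap": finger opening in mm; "grasp_force": force on a finger pad.
Only numpy, scipy, OpenCV 4.12 (cv2) and the standard library are available. Lean on these libraries where they do the work, as an engineer would, in place of code of your own. Each camera call takes 0.05 s, during which the arm holds its last target. There are 200 camera calls.

TASK

One of these three identical keepsake boxes is full and ready to post, and the other two are empty: feel which is heavy by nudging them, then slide it along the board, without lifting it or tipping it over, to the middle of the metal plate of the parcel scale so that the plate sinks under it. Leave the two empty boxes on the board where they are (a nudge of two or three centimetres is fine), do not disturb the mug, the picture frame or the tape dispenser, and leave the box standing there on its own.

Things in the scene. Friction and masses are not known exactly. Their poses are not given: they have to be found in the camera images.
- box_1_mid (a point): centre (half-way up) of the left-hand (+y) of three identical closed blue boxes with brass corners, 92 x 92 mm, 66 mm tall; its x and y are square to its sides. One of the three, any of them, is full (0.82 to 0.94 kg), the others empty (0.165 kg). Pushed along the board, the full one resists with roughly 4 to 6.5 N, an empty one about 1 N. Neighbours stand about 40 mm (at least 15 mm) apart.
- box_2_mid (a point): centre (half-way up) of the middle of three identical closed blue boxes with brass corners, 92 x 92 mm, 66 mm tall; its x and y are square to its sides. One of the three, any of them, is full (0.82 to 0.94 kg), the others empty (0.165 kg). Pushed along the board, the full one resists with roughly 4 to 6.5 N, an empty one about 1 N. Neighbours stand about 40 mm (at least 15 mm) apart.
- box_3_mid (a point): centre (half-way up) of the right-hand (-y) of three identical closed blue boxes with brass corners, 92 x 92 mm, 66 mm tall; its x and y are square to its sides. One of the three, any of them, is full (0.82 to 0.94 kg), the others empty (0.165 kg). Pushed along the board, the full one resists with roughly 4 to 6.5 N, an empty one about 1 N. Neighbours stand about 40 mm (at least 15 mm) apart.
- board: light wooden packing board fixed on the desk, 130 mm deep (its x, away from the robot) by 600 mm wide (its y) and 20 mm thick; origin at the centre of its underside on the desk. The boxes stand on it in a row along its y, near its mid-depth. The scale abuts its far (+x) edge.
- scale: fixed grey parcel scale, a slab 180 mm deep (x) by 620 mm wide (y), 19 mm high, abutting the board's far edge and parallel to it; origin at the centre of its underside, 155 mm from the board's along x; along y it differs from start to start. The weighing plate lies in its middle; its flat grey wings left and right of the plate carry a box too.
- plate_mid (a point): centre of the top of the scale's square aluminium weighing plate, 166 x 166 mm, marked with a small dark cross, sides parallel to the board's. Unloaded its top lies 18 mm over the desk, 1 mm below the grey surface around it.
- plate (a joint): how far the weighing plate has sunk, m: 0 unloaded, 0.005 at its lower stop. It is sprung: it starts to sink at 3.2 N and is fully down at 6.2 N, so an empty box does not move it and the full box sinks it to the stop, 6 mm below the grey surface.
- mug: white mug, 76 mm across, 85 mm tall, standing on the desk to the left of the work; origin at the centre of its underside. Bystander.
- frame: standing dark wooden picture frame, 130 mm wide, 162 mm tall, with a foot behind it, on the desk at the left; origin under the frame. Bystander.
- tape: black desk tape dispenser, 150 x 58 mm, 87 mm tall, on the desk at the right; origin at the centre of its underside. Bystander.
Mind the look-alikes: they are no part of the job. Leave any black or pink look-alike of the part that bears box_1_mid alone. Leave any red look-alike of the part that bears box_2_mid alone.

How it is judged:
By the outcome, as a careful person would: the job done as asked, in the order asked, and still so for the second after the job is handed in, with the robot touching nothing.
It also fails if it takes over 64 s, if anything falls off the work surface, if the arm or the gripper's body presses on something with over 40 N, if the wrist force passes 120 N, or if a joint passes its speed limit or range.

## Working session

There is one attempt and no reset: what is moved stays moved. The work goes in short steps, Python scripts to look and compute and a shell command to move; the robot and the scene stay as the last step left them, time stands still between calls to the robot, and variables do not carry over. Pictures are saved under pics/ and viewed, at most 10 in all, crops included, and the job is handed in when it is done.

```bash
mkdir -p pics; ls; cat > h.py <<'E'
import numpy as np,cv2
from plant import env,cams,spotter
def shot(n,f=None):
    c=cams.camera(n)
    if f: cv2.imwrite('pics/'+f,c['pixels'][:,:,::-1])
    return c
def ray(c,px,z):
    p=cv2.undistortPoints(np.array([[px]],float),np.array(c['camera_matrix']),np.array(c['dist_coeffs']))[0,0]
    R=cv2.Rodrigues(np.array(c['rvec'],float))[0];t=np.array(c['tvec'],float).ravel()
    o=-R.T@t;d=R.T@np.array([p[0],p[1],1]);return o+d*(z-o[2])/d[2]
E
python3 - <<'E'
from h import *
np.set_printoptions(precision=1,suppress=True)
for n in('scene','side'):
    c=shot(n,n+'0.png')
    for t,z in(('box_1_mid',53),('plate_mid',18),('board',0),('scale',0),('mug',0),('frame',0),('tape',0)):
        for r in spotter.place_of(n,t)[:6]:
            if r['p']>.2: print(n,t,round(r['p'],2),np.array(r['at']),ray(c,r['at'],z))
o=env.get_obs();print(o['t'],o['position'],o['tcp_rot'],o['force'])
E
```

```text
pics
scene box_1_mid 0.89 [183.2 230.4] [ 257.1 -260.8   53. ]
scene box_1_mid 0.77 [330.3 203.6] [488.3  97.9  53. ]
scene box_1_mid 0.58 [323.5 150.9] [341.5 227.5  53. ]
scene plate_mid 0.91 [335.  273.3] [637.1 -41.8  18. ]
scene plate_mid 0.64 [371.1 134.5] [387.5 413.5  18. ]
scene board 0.88 [294.7 241.5] [483.3 -42.9   0. ]
scene scale 0.86 [333.4 279. ] [641.1 -50.5   0. ]
scene mug 0.64 [367.  133.5] [366.8 421.    0. ]
scene frame 0.69 [423.  147.2] [536.4 509.1   0. ]
scene tape 0.92 [194.8 363.7] [ 552.1 -471.4    0. ]
side box_1_mid 0.78 [287.1 183.5] [502.6 101.2  53. ]
side box_1_mid 0.72 [280.1 298.7] [ 244.7 -258.6   53. ]
side box_1_mid 0.57 [225.7 181.2] [326.5 228.1  53. ]
side plate_mid 0.92 [342.1 196.6] [648.8 -28.9  18. ]
side board 0.58 [303.4 219.5] [485.  -28.5   0. ]
side scale 0.93 [343.7 203. ] [646.5 -44.2   0. ]
side mug 0.61 [215.9 157.9] [371.  409.9   0. ]
side tape 0.84 [407.6 310.8] [ 547.  -464.2    0. ]
0.8 [156.7 682.2 213.9] [-0.4 -3.1 -0. ] [-0.6 -0.1  0.7]
```

View pics/scene0.png

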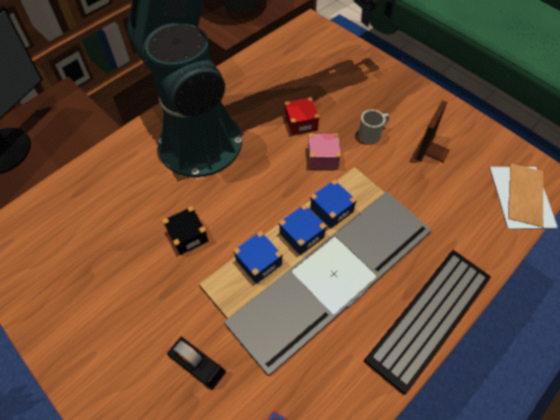

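View pics/side0.png

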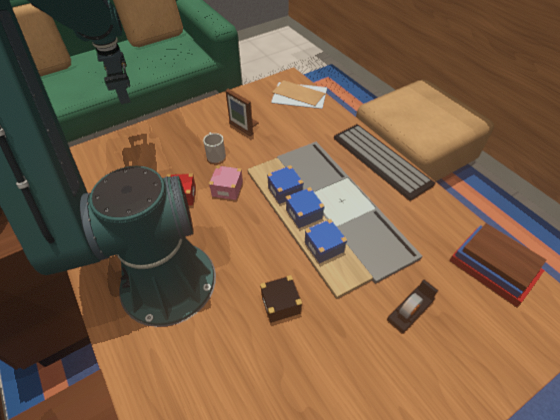

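Scene picture: candidates for "blue box" are blue at (332,203), (302,229) and (258,258) on the board. The look-alikes stand on the desk: black (185,230), pink (323,150) and red (302,115). The plate cross is at (334,273). I choose the three blue ones on the board and measure by colour.

```bash
cat >> h.py <<'E'
def faces(c,hsvlo,hsvhi,z,amin=300):
    hsv=cv2.cvtColor(c['pixels'],cv2.COLOR_RGB2HSV)
    m=cv2.inRange(hsv,np.array(hsvlo),np.array(hsvhi));m=cv2.morphologyEx(m,cv2.MORPH_CLOSE,np.ones((3,3)))
    out=[]
    for k in cv2.findContours(m,cv2.RETR_EXTERNAL,cv2.CHAIN_APPROX_NONE)[0]:
        if cv2.contourArea(k)<amin: continue
        w=np.array([ray(c,p[0],z)[:2] for p in k],np.float32)
        if not(300<w[:,0].mean()<850 and abs(w[:,1].mean())<350): continue
        (cx,cy),(a,b),th=cv2.minAreaRect(w); out.append((round(cx,1),round(cy,1),round(a),round(b),round((th+45)%90-45,1),cv2.contourArea(k)))
    return sorted(out,key=lambda r:-r[1])
E
python3 - <<'E'
from h import *
for n in('scene','side'):
    c=shot(n)
    i=c['pixels']; h=cv2.cvtColor(i,cv2.COLOR_RGB2HSV)
    for p in ((302,224),(305,239),(320,270)) if n=='scene' else ((304,200),(312,216),(350,190)): print(n,p,h[p[1],p[0]])
    print('tops',*faces(c,(105,150,120),(130,255,255),86,150),sep='\n')
    print('plate',*faces(c,(0,0,165),(180,60,255),18,800),sep='\n')
a=cv2.resize(shot('scene')['pixels'][150:320,190:440],(750,510),interpolation=2)
cv2.imwrite('pics/crop.png',a[:,:,::-1])
E
```

```text
scene (302, 224) [110 203 171]
scene (305, 239) [110 202 172]
scene (320, 270) [ 55  13 217]
tops
(494.8, 99.4, 88, 90, -5.9, 689.0)
(492.2, -23.3, 93, 90, -5.1, 805.0)
(468.4, -170.2, 91, 90, -4.8, 877.5)
plate
(634.6, -44.5, 167, 167, -3.5, 3309.5)
side (304, 200) [110 149 176]
side (312, 216) [131  30  67]
side (350, 190) [ 35  16 206]
tops
(489.7, -21.7, 86, 88, -6.2, 218.0)
plate
(633.6, -43.0, 167, 169, -3.6, 1566.0)
```

View pics/crop.png

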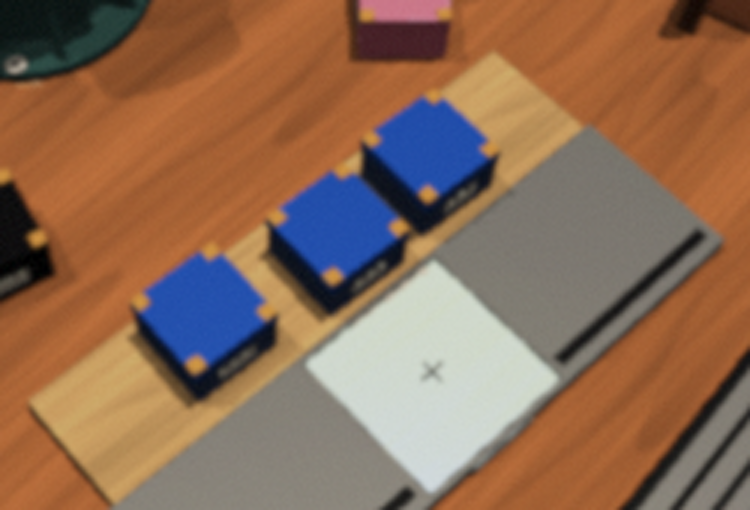

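The crop shows the three blue boxes with brass corners on the board and the plate with its cross, matching the fits (about 90 mm squares, 167 mm plate).

```bash
cat >> h.py <<'E'
from scipy.spatial.transform import Rotation as Ro
def st():
    o=env.get_obs();R=Ro.from_rotvec(o['tcp_rot']).as_matrix()
    print('t',o['t'],'p',np.round(o['position'],1),'F',np.round(o['force'],2),'gap',o['finger_gap'],'tooly',np.round(R[:,1],3),'z',np.round(R[:,2],3),'yaw_y',np.degrees(np.arctan2(-R[0,1],R[1,1])).round(2))
E
python3 -c "
from h import *;st()"
python3 -m pendant '0.6 -0.85 0 0 0 0 0;0.6 -0.85 0 0 0 0 0;0.6 -0.85 0 0 0 0 0;0.6 -0.85 0 0 0 0 0;0.6 -0.85 0 0 0 0 0' 20
python3 -c "
from h import *;st()"
```

```text
t 0.95 p [156.7 682.3 214. ] F [-0.08  0.22 -0.77] gap 91.07224091240393 tooly [0.224 0.975 0.   ] z [ 0.  0. -1.] yaw_y -12.94
t: 1.58
position: [337.6, 425.7, 214.2]
tcp_rot: [0.353, 3.121, 0.001]
force: [1.2, 0.1, 0.0]
finger_gap: 46.4
grasp_force: 0.0
t 1.575 p [337.6 425.7 214.2] F [1.19 0.1  0.03] gap 46.44448915110096 tooly [0.224 0.975 0.001] z [ 0.  0. -1.] yaw_y -12.92
```

```bash

python3 -m pendant '0.27 -1 0 0 0 0.095 0;0.27 -1 0 0 0 0 0;0.27 -1 0 0 0 0 0;0.27 -1 -0.3 0 0 0 0;0 -0.9 -0.7 0 0 0 0'
python3 -m pendant '0 -0.3 -0.8 0 0 0 0;0 0 -0.8 0 0 0 0;0 0 -0.3 0 0 0 0;0 0 0 0 0 0 0'
python3 -c "
from h import *;st();shot('side','s1.png')"
```

```text
t: 2.2
position: [402.9, 138.4, 159.1]
tcp_rot: [0.121, 3.135, 0.002]
force: [1.6, 0.1, -0.4]
finger_gap: 45.4
grasp_force: 0.0
t: 2.7
position: [400.2, 121.7, 43.3]
tcp_rot: [-0.12, -3.137, 0.001]
force: [-0.4, 0.8, 0.8]
finger_gap: 45.4
grasp_force: 0.0
t 2.7 p [400.2 121.7  43.3] F [-0.42  0.8   0.76] gap 45.358423615115804 tooly [ 0.077  0.997 -0.001] z [-0.003 -0.001 -1.   ] yaw_y -4.4
```

View pics/s1.png

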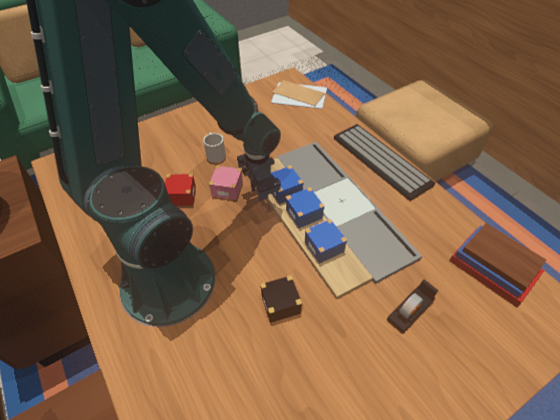

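Tool is behind the left box (~(265,195)), clear of the pink look-alike. Now nudge box 1.

```bash

python3 -m pendant '0.1 -0.24 -0.1 0 0 0 0;0.15 -0.01 0 0 0 0 0;0.15 -0.01 0 0 0 0 0;0.03 0 0 0 0 0 0;0 0 0 0 0 0 0'
for i in 1 2 3; do python3 -m pendant '0.05 -0.004 0 0 0 0 0;0.05 -0.004 0 0 0 0 0' | egrep 'posi|force'; done
```

```text
t: 3.38
position: [426.9, 106.4, 38.2]
tcp_rot: [0.12, 3.139, 0.0]
force: [-0.2, -0.5, 0.1]
finger_gap: 45.7
grasp_force: 0.0
position: [430.8, 105.6, 37.8]
force: [-10.1, -2.8, 7.7]
grasp_force: 4.9
position: [436.5, 105.2, 37.7]
force: [-11.7, 1.6, 8.9]
grasp_force: 6.0
position: [442.8, 104.8, 37.7]
force: [-10.1, 1.2, 7.2]
grasp_force: 5.2
```

```bash

python3 -m pendant '0 0 0 0 0 0 0;0 0 0 0 0 0 0'
python3 - <<'E'
from h import *
st();c=shot('scene');print(*faces(c,(105,150,120),(130,255,255),86,150),sep='\n')
w=shot('side')['pixels'][90:270,200:400];s=cv2.resize(w,(660,594),interpolation=2);cv2.imwrite('pics/s2.png',s[:,:,::-1])
E
```

```text
t: 4.38
position: [443.4, 104.8, 37.7]
tcp_rot: [-0.12, -3.137, 0.001]
force: [-5.0, -0.9, 0.0]
finger_gap: 45.8
grasp_force: 2.7
t 4.375 p [443.4 104.8  37.7] F [-4.98 -0.94  0.  ] gap 45.82195891791216 tooly [ 0.076  0.997 -0.001] z [-0.003 -0.    -1.   ] yaw_y -4.37
(514.7, 97.8, 90, 80, -4.0, 627.5)
(491.7, -23.6, 93, 93, -5.4, 787.5)
(469.0, -170.6, 91, 91, -4.7, 887.5)
```

View pics/s2.png

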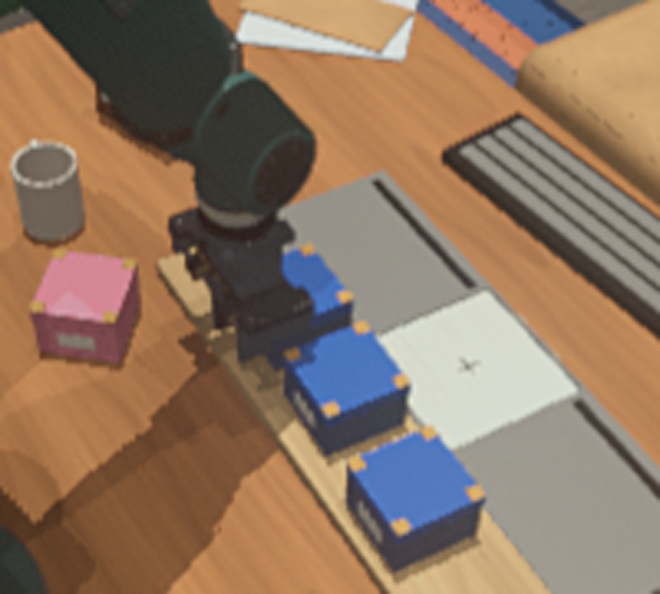

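```bash

python3 -m pendant '-0.25 0.02 0 0 0 0 0;0 0 0.8 0 0 0 0;0 0 0.8 0 0 0 0;0 -0.9 0 0 0 0 0;0 -0.9 0 0 0 0 0' | egrep 'posi|force'
python3 -m pendant '0 -0.9 0 0 0 0 0;-0.3 -0.9 0 0 0 0 0;-0.3 -0.9 -0.5 0 0 0 0;0 0 -0.7 0 0 0 0;0 0 -0.4 0 0 0 0' | egrep 'posi|force'
python3 -m pendant '0 0 0 0 0 0 0' | egrep 'posi|force'
```

```text
position: [429.5, -2.6, 134.9]
force: [1.2, -0.2, -0.7]
grasp_force: 0.0
position: [392.8, -162.4, 37.6]
force: [-0.4, -0.1, 0.5]
grasp_force: 0.0
position: [392.7, -161.6, 37.9]
force: [0.3, -1.3, 0.4]
grasp_force: 0.0
```

```bash

python3 -m pendant '0.1 -0.02 0 0 0 0 0;0.05 -0.02 0 0 0 0 0' | egrep 'posi|force'
for i in 1 2 3; do python3 -m pendant '0.05 -0.004 0 0 0 0 0;0.05 -0.004 0 0 0 0 0' | egrep 'posi|force'; done
python3 -m pendant '0 0 0 0 0 0 0;0 0 0 0 0 0 0' | egrep 'posi|force'
```

```text
position: [404.4, -164.9, 40.2]
force: [-1.8, 0.9, 1.6]
grasp_force: 1.0
position: [409.5, -165.2, 39.4]
force: [-3.2, 0.2, 1.5]
grasp_force: 1.2
position: [415.5, -165.7, 39.0]
force: [-2.8, 1.3, 1.6]
grasp_force: 1.2
position: [421.5, -166.2, 39.0]
force: [-2.2, 1.3, 1.9]
grasp_force: 1.2
position: [421.5, -166.2, 39.0]
force: [0.8, -1.1, -0.2]
grasp_force: 0.0
```

Box 3 drags ~2–3 N vs ~10 N for box 1 (which also held 5 N statically): box 1 is the full one.

```bash

python3 -m pendant '-0.25 0.02 0 0 0 0 0;0 0 0.8 0 0 0 0;0.1 0.6 0.8 0 0 0 0;0.15 1 0 0 0 0 0;0 1 0 0 0 0 0' | egrep 'posi|force'
python3 -m pendant '0 1 0 0 0 0 0;0 0.95 0 0 0 0 0;0 0 -0.2 0 0 0 0;0 0 0 0 0 0 0' | egrep 'posi|force'
python3 - <<'E'
from h import *
for n in('scene','side'):
  c=shot(n);print(*faces(c,(105,150,120),(130,255,255),86,150),sep='\n');print(faces(c,(0,0,165),(180,60,255),18,800))
E
```

```text
position: [421.0, -7.7, 135.7]
force: [1.3, 0.9, -1.2]
grasp_force: 0.0
position: [419.9, 107.4, 122.1]
force: [-0.4, -0.5, 0.1]
grasp_force: 0.0
(508.4, 98.7, 89, 93, -5.9, 717.5)
(491.6, -23.7, 93, 93, -5.1, 821.0)
(488.4, -172.5, 90, 91, -4.0, 895.5)
[(634.5, -45.2, 168, 168, -3.6, 3350.0)]
(507.3, 89.0, 99, 76, 15.1, 290.0)
(488.5, -21.6, 94, 89, -6.9, 453.0)
[(633.2, -43.0, 171, 183, -4.0, 1591.5)]
```

```bash

python3 -m pendant '0 -0.03 -0.7 0 0 0 0;0 0 -0.7 0 0 0 0;0 0 0 0 0 0 0;0.2 -0.015 0 0 0 0 0;0.15 -0.012 0 0 0 0 0' | egrep 'posi|force'
python3 -m pendant '0.2 -0.016 0 0 0 0 0;0.2 -0.016 0 0 0 0 0;0.2 -0.016 0 0 0 0 0;0.2 -0.016 0 0 0 0 0;0.2 -0.016 0 0 0 0 0' | egrep 'posi|force'
python3 - <<'E'
from h import *
st();print(env.get_obs()['qpos'])
c=shot('scene');print(*faces(c,(105,150,120),(130,255,255),86,150),sep='\n')
E
```

```text
position: [444.4, 104.5, 40.8]
force: [-11.6, 1.1, 9.1]
grasp_force: 5.3
position: [502.1, 99.6, 40.0]
force: [-5.6, 0.6, -0.8]
grasp_force: 2.7
t 9.575 p [502.1  99.6  40. ] F [-5.62  0.61 -0.85] gap 45.56469769699739 tooly [ 0.077  0.997 -0.   ] z [-0.002 -0.    -1.   ] yaw_y -4.39
[ 1.50237744e-01  3.78936880e-01  2.16024913e+00  2.81246018e-04
  6.04212159e-01 -1.34409985e+00]
(572.6, 93.3, 91, 81, -4.2, 685.0)
(490.9, -32.2, 76, 93, -5.1, 606.5)
(488.3, -172.8, 90, 91, -5.1, 900.0)
```

```bash

python3 -m pendant '0.2 -0.016 0 0 0 0 0;0.2 -0.016 0 0 0 0 0;0.2 -0.016 0 0 0 0 0;0.2 -0.016 0 0 0 0 0;0.2 -0.016 0 0 0 0 0' | egrep 'posi|force'
python3 -m pendant '0.2 -0.016 0 0 0 0 0;0.1 -0.008 0 0 0 0 0;0 0 0 0 0 0 0' | egrep 'posi|force'
```

```text
position: [562.2, 94.9, 39.5]
force: [-11.8, 0.4, 8.6]
grasp_force: 5.9
position: [581.4, 93.5, 39.5]
force: [-0.3, -0.4, -0.5]
grasp_force: 0.2
```

```bash

python3 -m pendant '-0.2 0.016 0 0 0 0 0;0 0 0.7 0 0 0 0;0 0.15 0.7 0 0 0 0;0.15 0.15 0 0 0 -0.11 0;0.15 0.15 0 0 0 -0.11 0' | egrep 'posi|force'
python3 -m pendant '0.15 0.15 0 0 0 -0.11 0;0.15 0.15 0 0 0 -0.11 0;0.15 0.15 0 0 0 -0.11 0;0.15 0.15 0 0 0 -0.11 0;0.15 0.15 0 0 0 -0.11 0' | egrep 'posi|force'
python3 -m pendant '0.15 0.15 0 0 0 -0.11 0;0.15 0.05 0 0 0 -0.12 0;0 0 0 0 0 0 0'| egrep 'posi|force'
python3 - <<'E'
from h import *
st()
for n in('scene','side'):
  c=shot(n,n+'9.png');print(*faces(c,(105,150,120),(130,255,255),85,150),sep='\n');print(faces(c,(0,0,165),(180,60,255),18,800))
E
```

```text
position: [586.5, 121.9, 124.1]
force: [-0.2, -0.4, -0.7]
grasp_force: 0.0
position: [631.2, 166.9, 123.2]
force: [0.3, 0.4, -0.3]
grasp_force: 0.0
position: [649.3, 178.7, 123.2]
force: [-0.2, -0.1, 0.4]
grasp_force: 0.0
t 12.25 p [649.3 178.7 123.2] F [-0.22 -0.05  0.38] gap 45.355255200051694 tooly [ 0.997 -0.074  0.001] z [ 0.001  0.    -1.   ] yaw_y -94.25
(663.8, 68.9, 103, 53, 40.7, 269.5)
(491.2, -24.3, 91, 93, -5.3, 743.0)
(487.9, -172.5, 91, 91, -5.1, 899.5)
[(635.2, -45.1, 169, 169, -3.6, 3332.0)]
(490.0, -22.4, 87, 92, -2.5, 394.0)
[(633.1, -43.0, 171, 183, -3.8, 1560.0)]
```

View pics/scene9.png

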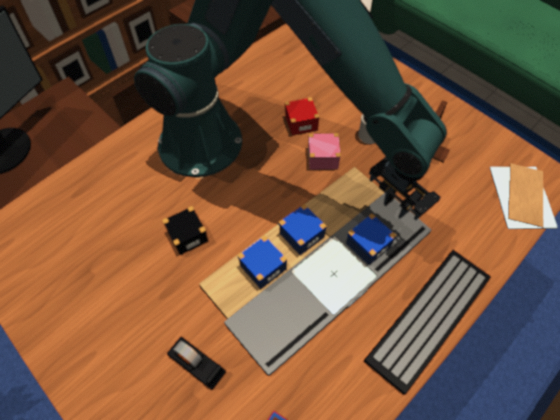

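The full box stands on the left wing at (372,237), the empties at (302,229) and (263,262); gripper is on its +y side. Lower and push along −y.

```bash

python3 -m pendant '0 0 -0.7 0 0 0 0;0 0 -0.73 0 0 0 0;0 0 0 0 0 0 0;-0.015 -0.2 0 0 0 0 0;-0.013 -0.15 0 0 0 0 0' | egrep 'posi|force'
python3 -m pendant '-0.015 -0.2 0 0 0 0 0;-0.015 -0.2 0 0 0 0 0;-0.015 -0.2 0 0 0 0 0;-0.015 -0.2 0 0 0 0 0;-0.015 -0.2 0 0 0 0 0' | egrep 'posi|force'
python3 -m pendant '-0.015 -0.2 0 0 0 0 0;-0.015 -0.2 0 0 0 0 0;-0.015 -0.2 0 0 0 0 0' | egrep 'posi|force'
python3 - <<'E'
from h import *
st()
for n in('scene','side'):
  c=shot(n);print(*faces(c,(105,150,120),(130,255,255),84,150),sep='\n')
E
```

```text
position: [648.6, 156.8, 39.2]
force: [0.8, 0.3, 0.4]
grasp_force: 0.0
position: [644.8, 97.7, 39.6]
force: [0.4, 11.0, 10.4]
grasp_force: 5.9
position: [641.8, 61.3, 39.3]
force: [0.4, 6.2, 0.4]
grasp_force: 2.8
t 13.975 p [641.8  61.3  39.3] F [0.45 6.16 0.38] gap 45.593699591489994 tooly [ 0.997 -0.076  0.003] z [ 0.003  0.001 -1.   ] yaw_y -94.33
(658.4, -32.2, 103, 48, 42.9, 234.0)
(487.6, -171.5, 92, 91, -5.1, 903.5)
```

```bash

python3 -m pendant '-0.015 -0.2 0 0 0 0 0;-0.015 -0.2 0 0 0 0 0;-0.015 -0.2 0 0 0 0 0;-0.005 -0.07 0 0 0 0 0;0 0 0 0 0 0 0' | egrep 'posi|force'
python3 -m pendant '0.015 0.2 0 0 0 0 0;0 0.3 0.7 0 0 0 0;0 1 0.7 0 0 0 0;0 1 0 0 0 0 0;0 1 0 0 0 0 0' | egrep 'posi|force'
python3 - <<'E'
from h import *
st()
for n in('scene','side'):
  c=shot(n,n+'10.png');print(*faces(c,(105,150,120),(130,255,255),79,150),sep='\n');print(faces(c,(0,0,165),(180,60,255),13,200))
c=shot('scene')['pixels'][180:330,220:420];a=cv2.resize(c,(800,600),interpolation=2);cv2.imwrite('pics/c10.png',a[:,:,::-1])
E
```

```text
position: [637.5, 20.8, 37.3]
force: [0.5, -0.5, -0.5]
grasp_force: 0.0
position: [638.3, 225.2, 115.9]
force: [-0.4, -1.0, -0.1]
grasp_force: 0.0
t 15.325 p [638.3 225.2 115.9] F [-0.4  -0.96 -0.06] gap 45.33915364688796 tooly [ 0.997 -0.075  0.001] z [ 0.001  0.    -1.   ] yaw_y -94.32
(488.9, -21.7, 92, 94, -5.3, 815.0)
(637.0, -48.8, 90, 91, -4.6, 910.5)
(485.6, -170.7, 91, 92, -5.1, 899.5)
[(635.0, -45.4, 168, 169, -3.5, 3367.5)]
(491.9, -19.0, 91, 90, -6.9, 455.0)
(632.9, -46.1, 89, 89, -4.9, 418.5)
[(642.0, -55.1, 168, 176, -18.0, 487.0)]
```

View pics/c10.png

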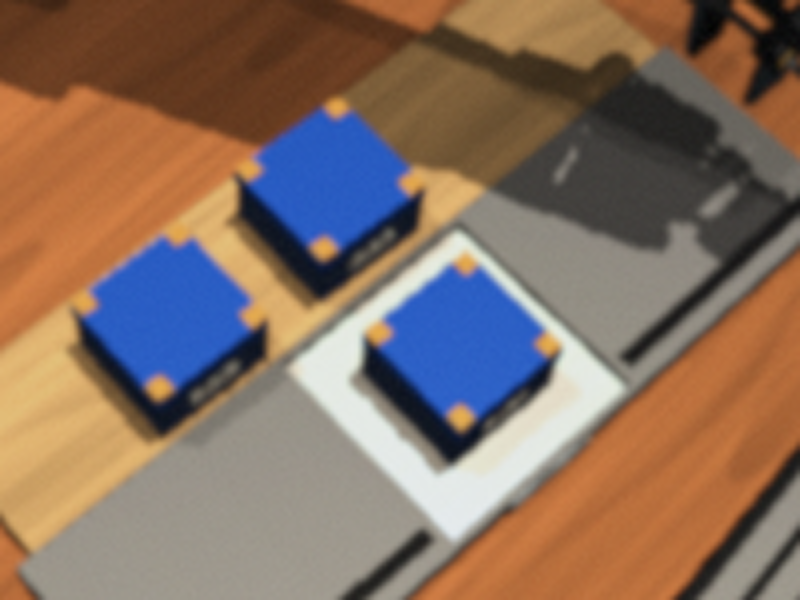

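The box stands upright on the plate at crop position (462,340), within about 3 mm of the middle. Dark rims show the plate has sunk, and the empties are still on the board.

```bash
python3 -c "
from plant import close_job
print(close_job())"
```

```text
the job is handed in; nothing more can be done
None
```

The full box was the left-hand one (box 1): it now stands on its own, about 3 mm from the middle of the sunk plate, and the job is handed in; box 3 was nudged about 2 cm, box 2, the mug, the frame and the tape dispenser were not touched, and box 2 was taken as empty without being nudged.

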